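# Find the heavier type tin on the pan balance

### The job

Two identical-looking green tins lean on the sloping wooden stand; use the pan balance to find out which is heavier: set one upright on each pan, gently, and let go of both so that the balance tips and comes to rest. Then put the heavier tin upright on the floor of the blue tray and leave the lighter one standing on its pan. Do not disturb the other things on the table.

Things in the scene. Friction and masses are not known exactly. Their poses are not given: they have to be found in the camera images.
- tin_a: closed green tin, steel lid, upright wooden bar on top; 0.54 to 0.65 kg or 0.25 to 0.32 kg, which is which varies; the other tin looks the same. Body 52 (x) x 90 (y) x 40 (z) mm; bar 16 thick (x) x 56 long (y), from 40 to 74 mm above the underside: grip across the 16 mm. Origin: centre of underside, z out through lid and bar. Starts on the stand, z leaning 35 degrees from vertical towards the robot
- tin_b: closed green tin, steel lid, upright wooden bar on top; 0.54 to 0.65 kg or 0.25 to 0.32 kg, which is which varies; the other tin looks the same. Body 52 (x) x 90 (y) x 40 (z) mm; bar 16 thick (x) x 56 long (y), from 40 to 74 mm above the underside: grip across the 16 mm. Origin: centre of underside, z out through lid and bar. Starts on the stand, z leaning 35 degrees from vertical towards the robot
- pan_left: round flat steel pan, 116 mm across, no rim, of the balance (on the left, +y, seen from the robot); origin: centre of its flat top face, which is about 130 mm above the table when the balance is level; the pan stays level and moves straight up or down by up to 11 mm; its x axis points away from the robot, across the beam, its y axis along the beam to the left
- pan_right: round flat steel pan, 116 mm across, no rim, of the balance (on the right, -y, seen from the robot); origin: centre of its flat top face, which is about 130 mm above the table when the balance is level; the pan stays level and moves straight up or down by up to 11 mm; its x axis points away from the robot, across the beam, its y axis along the beam to the left
- beam (a joint): tip of the balance beam, rad: 0 level (as when empty), positive with the left pan down, negative with the right pan down, stops at +0.12 and -0.12 (pan 11 mm down or up). Damped: takes up to about 2 s from stop to stop. A single tin takes its pan fully down; so does the heavier of two
- balance: grey balance, base 100 (x) x 270 (y) mm, fixed to the table; origin: centre of its underside, x away from the robot, y along the beam to the left; the pan centres lie 95 mm left and right of the origin
- stand: fixed plywood stand with a 35 degree slope facing the robot, 236 mm wide (y), 90 mm high at its back; origin: centre of its underside, x away from the robot; the tins lie at y = +60 and -60 mm, the centres of their undersides 58 mm above the table, against a lip 12 mm high at the foot of the slope. Left or right of the balance
- tray: fixed open blue plastic tray, 130 (x) x 165 (y) mm, walls 4 mm thick, rim 30 mm and inner floor 12 mm above its origin, which is the centre of its underside at table height (z = 0; the table top left of a seam at about y = 0.18 is 5 mm higher). Stands on the side of the balance away from the stand
- tube_red: loose red ink tube 44 x 137 x 30 mm, bystander; origin: centre of its underside
- weight: loose brass paper weight 47 mm across, 61 mm high, bystander; origin: centre of its underside
- baren: loose round wooden printing pad with a bridge handle, 103 mm across, 43 mm high, bystander; origin: centre of its underside
- tape: loose roll of masking tape 106 mm across, 24 mm high, lying flat, bystander; origin: centre of its underside

How it is judged:
On the way:
1. one tin stands on each pan, both let go, and the balance has tipped to its stop and come to rest (((contact force between tin_a and pan_left above 0.8 N and contact force between tin_b and pan_right above 0.8 N) or (contact force between tin_a and pan_right above 0.8 N and contact force between tin_b and pan_left above 0.8 N)) and (value of joint beam above 0.09 rad or value of joint beam below -0.09 rad) and angle between each of tin_a, tin_b's own z axis and vertical below 0.1 rad and linear speed of each of tin_a, tin_b below 0.02 m/s and contact force between each of tin_a, tin_b and the fingers below 0.1 N and velocity of joint beam between -0.05 and 0.05 rad/s), for 0.3 s.
At the end, for the whole second after the job is handed in: The heavier tin stands upright (within 0.1 rad) on the floor of the tray, the lighter one stands upright on one of the pans (either), both let go and at rest (((contact force between tin_a and tray above 4.3 N and x of tin_a in the frame of tray between -0.06 and 0.06 m and y of tin_a in the frame of tray between -0.078 and 0.078 m and z of tin_a in the frame of tray below 0.018 m and (contact force between tin_b and pan_left above 0.8 N or contact force between tin_b and pan_right above 0.8 N)) or (contact force between tin_b and tray above 4.3 N and x of tin_b in the frame of tray between -0.06 and 0.06 m and y of tin_b in the frame of tray between -0.078 and 0.078 m and z of tin_b in the frame of tray below 0.018 m and (contact force between tin_a and pan_left above 0.8 N or contact force between tin_a and pan_right above 0.8 N))) and angle between each of tin_a, tin_b's own z axis and vertical below 0.1 rad and linear speed of each of tin_a, tin_b below 0.02 m/s and contact force between each of tin_a, tin_b and the fingers below 0.1 N); the robot touches nothing.
It fails at once if a tin is let fall (out of the grip and faster than 0.5 m/s, a drop of some 13 mm) ((linear speed of tin_a above 0.5 m/s and contact force between tin_a and the fingers below 0.1 N) or (linear speed of tin_b above 0.5 m/s and contact force between tin_b and the fingers below 0.1 N)).
It fails at once if a tin is pressed hard onto the balance or the tray (more than 60 N) (contact force between any of tin_a, tin_b and pan_left above 60 N or contact force between any of tin_a, tin_b and pan_right above 60 N or contact force between any of tin_a, tin_b and tray above 60 N).
It fails at once if a tin lies on its side or is upset (angle between any of tin_a, tin_b's own z axis and vertical above 1.2 rad).
It fails at once if one of the loose bystanders is shifted more than 30 mm (distance of any of tube_red, weight, baren, tape from where it was at the start of the episode above 0.03 m).
It also fails if it takes over 70 s, if anything falls off the work surface, if the arm or the gripper's body presses on something with over 40 N, if the wrist force passes 120 N, or if a joint passes its speed limit or range.

### The arm

A 7-joint arm with a two-finger parallel gripper is mounted at the origin on a cart in front of the work surface, level with it; the furniture and walls round the work are solid. World frame = base frame: x ahead of the robot, y to its left, z up, the work surface at z = 0. Lengths are in m, angles in rad, forces in N, time in s.
With the tool pointing down it reaches from about 0.4 to 0.85 m from the base axis. Payload 10.4 kg.
Tool frame: the origin (TCP) lies at the very end of the fingers, on their centre line; the grasp point (between the pads) lies 19 mm behind it (grasp_offset is the distance from the TCP to the grasp point, in m); z points along the fingers, y is the line along which they close (so a half turn about z gives the same grasp; the last joint's range is limited). The gripper opens to 85 mm and grips with 20 to 120 N. Pads are 22 mm wide; open, the fingers measure 114 mm over their backs; the gripper's body (76 mm by 85 mm) begins 54 mm behind the grasp point. The pads swing forward as they close: fully open they stand 13 mm farther back than shut.
Start: joints at [1.25, 0.332, -0.065, 1.46, 0.022, 1.35, -0.088], TCP at [0.183, -0.598, 0.231] pointing down, gripper open.
Joint ranges: [-2.6, 2.6], [-0.5, 2.12], [-1.47, 1.34], [0.16, 2.42], [-1.27, 4.41], [0.06, 2.06], [-2.6, 2.6]. Speed limits (rad/s): [2.22, 2.22, 2.79, 2.79, 3.14, 3.14, 3.14].

### API

Orientations are given as a unit quaternion [x, y, z, w].
In Python, from workcell import * gives the robot as it stands.
- The arm moves only by the tool jog_arm, never from a script. Its argument "plan" is a list of rows, each a list of 3 entries, a list of its own where there are three numbers: the turn, a rotation vector about the tool's x, y, z in rad, then the shift along the tool's x, y, z in m, then the finger opening in m, from 0 to 0.0854. A call has 1 to 8 rows; each row is the pose to reach, as a shift and turn from the pose commanded when the call began, along the tool's axes at that moment; what a row does not reach only later rows make up. A row lasts 1/12 s, in which the tool goes at most 41.7 mm and 7.16 degrees, less where a joint would pass 70% of its speed; a pose out of reach is approached as far as the arm can. A call with a gripper value outside its range is refused whole. The fingers move at their own pace and stop on an object; "force" is the grip in N (left out, the last holds). Time passes only in rows, so rows that repeat a pose let the fingers close. It gives the time, the measured TCP pose, the force, the opening and the grip force at its end, in the units of the state.
- get_obs(): the state, without advancing time (a new reading comes with each control period).
- camera(name): name is "scene" or "top"; returns a dict with "img" (480x640x3 uint8, red, green, blue), "mtx" (3x3 intrinsics, pixels), "k1" (the pictures are not rectified: a ray, as slopes to the right and down, at radius r is drawn at 1 + k1 r^2 times it, then the intrinsics apply), "extrinsics" (4x4, takes a point from camera to world coordinates). Camera axes: x right, y down, z forward; pixel columns grow to the right and rows downward; lengths in m; the calibration is good to about 2 mm. A picture is of the moment at which its call begins. There is no depth.
- hand_in(): hands the job in; it is judged then, once.
The state is a dict: "clock": time; "joint_pos": joint angles; "joint_velocities": joint speeds; "tau": joint torques, N m; "position": TCP position; "ee_rot": TCP orientation; "ft_force": force on the tool from outside, world axes, zero at the start; "torque": the same for the moment, N m; "grip_width": opening from 0.0 (shut) to 1.0 (fully open); "grasp_force": force on a finger pad.
Only numpy, scipy, OpenCV 4.12 (cv2) and the standard library are available. Lean on these libraries where they do the work, as an engineer would, in place of code of your own. Each camera call takes 0.05 s, during which the arm holds its last target. There are 200 camera calls.

## Working session

There is one attempt and no reset: what is moved stays moved. The work goes in short steps, Python scripts to look and compute and a tool call to move; the robot and the scene stay as the last step left them, time stands still between calls to the robot, and variables do not carry over. Pictures are saved under pics/ and viewed, at most 12 in all, crops included, and the job is handed in when it is done.

Besides the shell and the picture viewer there is one more tool, called after "Emit:" as name(argument=value, ...), one argument or row to a line, values as JSON. jog_arm: Moves the arm, as the interface text tells. Its arguments: {"type":"object","properties":{"plan":{"type":"array"},"force":{"type":"number"}},"required":["plan"]}

```bash
ls; mkdir -p pics
python3 - <<'E'
from workcell import *
import cv2
print(get_obs())
for n in("scene","top"):
    c=camera(n);print(n,c["mtx"],c["k1"],c["extrinsics"]);cv2.imwrite(f"pics/{n}0.png",c["img"][:,:,::-1])
E
```

```text
pics
{'clock': 0.0, 'joint_pos': array([ 1.25037578,  0.33288732, -0.06466942,  1.46091888,  0.02157737,
        1.34991913, -0.08852437]), 'joint_velocities': array([ 0.00122891, -0.00061842, -0.00079456, -0.00264858,  0.0002815 ,
       -0.00011368, -0.00025295]), 'tau': array([ 7.78090107e-04, -6.25454450e+01,  4.96871537e-02, -3.91604805e+01,
        1.64072856e-02,  9.89147782e-03, -1.68218310e-05]), 'position': array([ 0.18327344, -0.59713473,  0.23051692]), 'ee_rot': array([ 9.88935880e-01,  1.48341860e-01, -1.33549643e-04, -7.06689105e-04]), 'ft_force': array([ 0.00960089, -0.18301666, -1.31825211]), 'torque': array([-0.04085642, -0.04735012, -0.05326188]), 'grasp_force': 0.0, 'grip_width': 1.0014851495360488}
scene [[472.36824104   0.         311.94777357]
 [  0.         472.36824104 245.01962496]
 [  0.           0.           1.        ]] -0.004453374054328309 [[-0.74052429 -0.39745405  0.54189856 -0.13647605]
 [-0.67201996  0.43363891 -0.60028866  0.70345654]
 [ 0.00359885 -0.80869498 -0.5882172   0.81593056]
 [ 0.          0.          0.          1.        ]]
top [[439.16109843   0.         322.42005772]
 [  0.         439.16109843 240.08445861]
 [  0.           0.           1.        ]] -0.04790225206077921 [[-0.02939572 -0.98357058  0.17811458  0.30641662]
 [-0.9994068   0.03211919  0.01242575 -0.01050831]
 [-0.0179425  -0.17764366 -0.9839313   1.27765986]
 [ 0.          0.          0.          1.        ]]
```

View pics/top0.png

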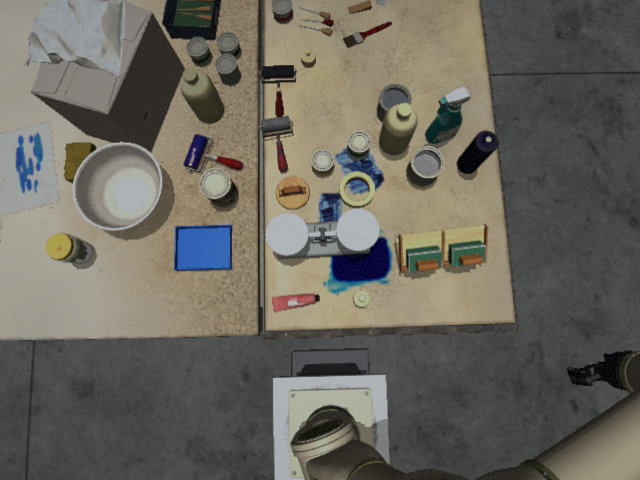

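View pics/scene0.png

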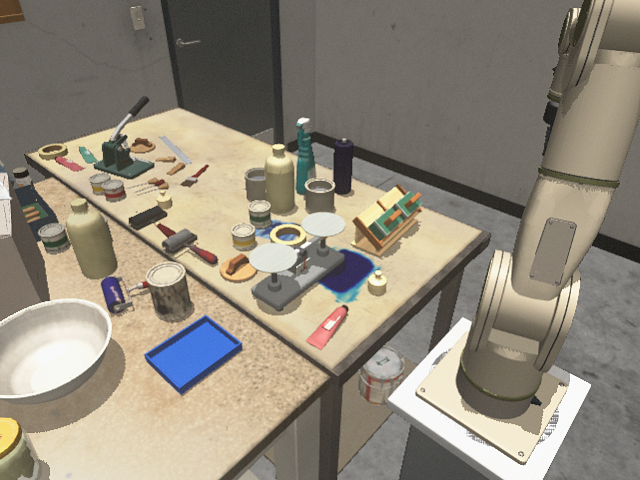

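The top picture shows the stand at about (443,250), tins at (423,260) and (466,253), pans at (288,234) and (357,231), and the tray at (203,248). I'll enlarge the stand and the balance.

Run:
```python
import cv2,numpy as np
t=cv2.imread("pics/top0.png")
a=cv2.resize(t[215:285,390:500],(770,490),interpolation=cv2.INTER_CUBIC)
cv2.imwrite("pics/cropstand.png",a)
b=cv2.resize(t[200:280,165:395],(800,278),interpolation=cv2.INTER_CUBIC)
s=cv2.imread("pics/scene0.png")
c=cv2.resize(s[175:255,345:430],(320,301),interpolation=cv2.INTER_CUBIC)
d=cv2.resize(s[210:310,240:360],(361,301),interpolation=cv2.INTER_CUBIC)
o=np.zeros((590,800,3),np.uint8);o[:278]=b;o[285:586,:320]=c;o[285:586,400:761]=d
cv2.imwrite("pics/cropbal.png",o)
```

```text
(no output)
```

View pics/cropstand.png

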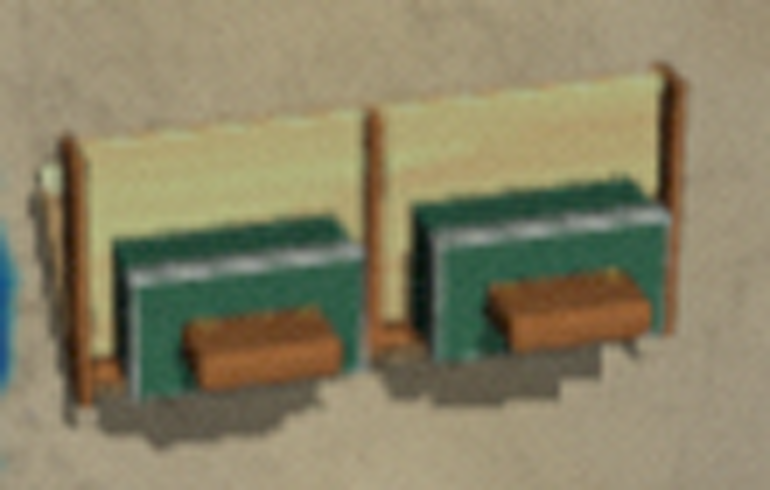

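View pics/cropbal.png

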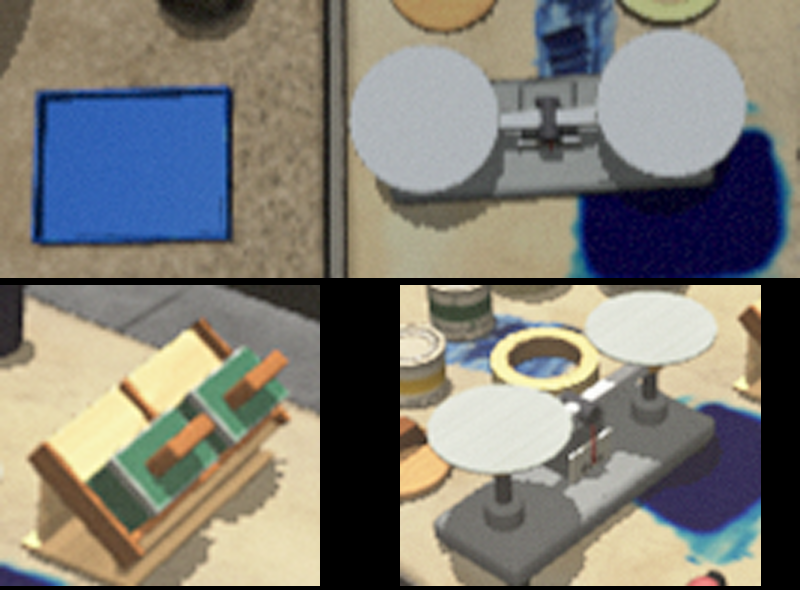

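Lid corners in the stand crop (7x): left tin (135,280), (362,255), (137,398), (368,368); right tin (435,240), (670,215), (437,358). Pan centres are at (287.2,234.2) and (358.2,230.2) in the full picture.

```bash
cat > h.py <<'E'
from workcell import *
import numpy as np, cv2
from scipy.spatial.transform import Rotation as Ro
from scipy.optimize import least_squares
def proj(c,P):
    E=np.linalg.inv(c["extrinsics"]);p=np.atleast_2d(P)@E[:3,:3].T+E[:3,3];u=p[:,:2]/p[:,2:]
    u=u*(1+c["k1"]*(u**2).sum(1,keepdims=True));return u@c["mtx"][:2,:2].T+c["mtx"][:2,2]
def onplane(c,px,z):
    return least_squares(lambda q:(proj(c,[[q[0],q[1],z]])[0]-px),[.5,0]).x
def Rtool(yaw,lean=0): # tool y = x of tin, tool z = -z of tin
    b=Ro.from_euler('z',yaw)*Ro.from_euler('y',-lean);m=b.as_matrix()
    return Ro.from_matrix(np.c_[m[:,1],m[:,0],-m[:,2]])
def move(p,R,o=None):
    o=o or get_obs();Q=Ro.from_quat(o["ee_rot"])
    print("turn",np.round((Q.inv()*R).as_rotvec(),4),"shift",np.round(Q.inv().apply(np.array(p)-o["position"]),4))
E
python3 - <<'E'
from h import *
t=camera("top");s=camera("scene")
f=lambda a:np.array(a)/7+[390,215]-.43
g=lambda a:(np.array(a)-[0,285])/3.765+[345,175]-.37
L=.035+.0
def lid(x,y,yaw,lean=np.radians(35)):
    R=Ro.from_euler('z',yaw)*Ro.from_euler('y',-lean)
    c=np.array([[.026,.045,.04],[.026,-.045,.04],[-.026,.045,.04],[-.026,-.045,.04]])
    return R.apply(c)+[x,y,.058]
tl=f([[135,275],[362,250],[137,398],[368,368]]);tr=f([[435,235],[670,210],[437,360]])
sl=g([[108,459],[190,410],[155,516],[238,460]]);sr=g([[190,408],[240,350],[238,460],[287,395]])
def res(q):
    a=lid(q[0],q[1],q[4]);b=lid(q[2],q[3],q[4])
    return np.r_[proj(t,a)-tl,proj(t,b)[:3]-tr,proj(s,a)-sl,proj(s,b)-sr].ravel()
r=least_squares(res,[.45,-.2,.45,-.3,0],loss='soft_l1')
print(r.x.round(4),res(r.x).reshape(-1,2).round(1).tolist(),np.hypot(*(r.x[:2]-r.x[2:4])))
print([onplane(t,p,.13).round(4) for p in([287.2,234.2],[358.2,230.2])])
h=lambda a:(np.array(a))/3.478+[165,200]-.36
print([onplane(t,h(p),.03).round(4) for p in([33,243],[232,241],[230,88],[38,92])])
E
```

```text
[ 0.4765 -0.271   0.4878 -0.3887  0.0787] [[-0.3, 0.8], [0.3, 0.6], [-0.3, 0.0], [-0.9, 0.7], [0.0, 0.9], [-0.8, 0.8], [-0.7, -0.0], [0.9, -1.3], [-4.4, -1.6], [0.8, -2.1], [-5.3, -1.3], [-0.1, -5.3], [1.3, -1.9], [-1.2, -5.7], [0.1, -0.9]] 0.11822155635285654
[array([0.5332, 0.0974]), array([ 0.5378, -0.0921])]
[array([0.46  , 0.4357]), array([0.4567, 0.2691]), array([0.586 , 0.2717]), array([0.5881, 0.4354])]
```

```bash
cat >> h.py <<'E'
YAW=.087; LEAN=np.radians(35)
TL=np.array([.4765,-.271,.058]);TR=np.array([.4878,-.3887,.058])
PL=np.array([.533,.0975]);PR=np.array([.538,-.092]);TRAY=np.array([.523,.353])
def grasp(T,h):
    R=Ro.from_euler('z',YAW)*Ro.from_euler('y',-LEAN);return T+R.apply([0,0,h])
E
python3 -c "
from h import *
move(grasp(TL,.13),Rtool(YAW,LEAN));print(grasp(TL,.13))"
```

```text
turn [-0.5133  0.414  -1.3149] shift [ 0.3031 -0.2414  0.0665]
[ 0.40221708 -0.27747897  0.16448977]
```

Emit:
jog_arm(
  plan=[
    [[-0.51,0.41,-1.31],[0.303,-0.241,0.066],0.045],
    [[-0.51,0.41,-1.31],[0.303,-0.241,0.066],0.045],
    [[-0.51,0.41,-1.31],[0.303,-0.241,0.066],0.045],
    [[-0.51,0.41,-1.31],[0.303,-0.241,0.066],0.045],
    [[-0.51,0.41,-1.31],[0.303,-0.241,0.066],0.045],
    [[-0.51,0.41,-1.31],[0.303,-0.241,0.066],0.045],
    [[-0.51,0.41,-1.31],[0.303,-0.241,0.066],0.045],
    [[-0.51,0.41,-1.31],[0.303,-0.241,0.066],0.045],
  ],
  force=50,
)

```text
clock: 0.87
position: [0.3698, -0.3248, 0.1752]
ee_rot: [0.803, 0.556, 0.158, 0.147]
ft_force: [1.6, 0.2, 0.2]
grip_width: 0.528
grasp_force: 0.0
```

```bash
python3 -c "
from h import *
o=get_obs();print(o['position'],o['joint_pos'].round(2),o['clock'],o['grip_width'])
move(grasp(TL,.13),Rtool(YAW,LEAN))"
```

```text
[ 0.36975376 -0.32479505  0.17515328] [ 1.14 -0.13 -0.31  2.15 -0.43  0.81  0.72] 0.8667 0.5283178147329634
turn [-0.1633  0.1335 -0.4144] shift [0.0542 0.0071 0.0204]
```

Emit:
jog_arm(
  plan=[
    [[-0.13,0.1,-0.33],[0.045,0.006,0.017],0.045],
    [[-0.13,0.1,-0.33],[0.045,0.006,0.017],0.045],
    [[-0.13,0.1,-0.33],[0.045,0.006,0.017],0.045],
    [[-0.13,0.1,-0.33],[0.045,0.006,0.017],0.045],
    [[-0.13,0.1,-0.33],[0.045,0.006,0.017],0.045],
    [[-0.13,0.1,-0.33],[0.045,0.006,0.017],0.045],
  ],
)

```text
clock: 1.37
position: [0.3964, -0.2874, 0.1664]
ee_rot: [0.683, 0.673, 0.207, 0.193]
ft_force: [0.0, 0.4, -0.1]
grip_width: 0.527
grasp_force: 0.0
```

Run:
```python
from h import *
o=get_obs();print(o['position'],o['joint_pos'].round(2),o['clock'],o['grip_width'])
move(grasp(TL,.13),Rtool(YAW,LEAN));move(grasp(TL,.046),Rtool(YAW,LEAN))
t=camera("top");s=camera("scene")
def bar(T):
    R=Ro.from_euler('z',YAW)*Ro.from_euler('y',-LEAN)
    return T+R.apply([[x,y,.074] for x,y in((.008,.028),(.008,-.028),(-.008,-.028),(-.008,.028))]+[[x,y,.04] for x,y in((.026,.045),(.026,-.045),(-.026,-.045),(-.026,.045))])
out=[]
for c,(x,y),col in((t,(390,200),(0,255,255)),(s,(340,170),(0,255,255))):
    im=c["img"][:,:,::-1].copy()
    S=7 if c is t else 8;W=110 if c is t else 95
    im=cv2.resize(im[y:y+80,x:x+W],None,fx=S,fy=S,interpolation=cv2.INTER_CUBIC)[:, :400*2]
    for T in(TL,TR):
        p=((proj(c,bar(T))+.5-[x,y])*S).astype(int)
        for q in(p[:4],p[4:]):cv2.polylines(im,[q.reshape(-1,1,2)],1,col,1)
    out.append(cv2.resize(im,(620,300 if c is s else 290)) if 0 else im)
h=[cv2.resize(i,(int(i.shape[1]*295/i.shape[0]),295)) for i in out]
W=max(i.shape[1] for i in h)
cv2.imwrite("pics/chk.png",np.vstack([np.pad(i,((0,0),(0,W-i.shape[1]),(0,0))) for i in h]))
```

```text
[ 0.39635466 -0.28742803  0.16640523] [ 1.07 -0.14 -0.23  2.23 -0.69  0.76  1.26] 1.3667 0.5271233948297426
turn [-0.0371  0.0339 -0.0913] shift [0.0099 0.0037 0.0049]
turn [-0.0371  0.0339 -0.0913] shift [0.0129 0.0067 0.0888]
```

View pics/chk.png

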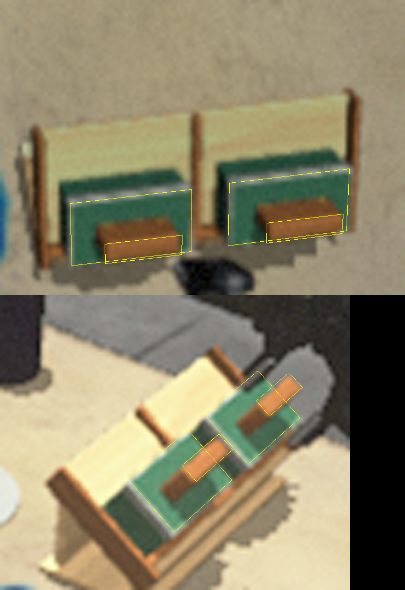

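The overlay of predicted lid and bar outlines matches both views to within about 1 px. Now I align, then advance.

Emit:
jog_arm(
  plan=[
    [[-0.037,0.034,-0.091],[0.01,0.004,0.005],0.045],
    [[-0.037,0.034,-0.091],[0.01,0.004,0.005],0.045],
    [[-0.037,0.034,-0.091],[0.01,0.004,0.005],0.045],
    [[-0.037,0.034,-0.091],[0.01,0.004,0.005],0.045],
    [[-0.037,0.034,-0.091],[0.011,0.005,0.03],0.045],
    [[-0.037,0.034,-0.091],[0.011,0.005,0.03],0.045],
    [[-0.037,0.034,-0.091],[0.011,0.005,0.03],0.045],
  ],
)

```text
clock: 2.05
position: [0.4169, -0.2754, 0.1438]
ee_rot: [0.644, 0.703, 0.222, 0.202]
ft_force: [0.4, 0.1, -0.1]
grip_width: 0.525
grasp_force: 0.0
```

```bash
python3 -c "
from h import *
o=get_obs();print(o['position'],o['joint_pos'].round(2),o['clock'],o['ft_force'])
move(grasp(TL,.046),Rtool(YAW,LEAN))"
```

```text
[ 0.41690905 -0.27543778  0.14377143] [ 1.04 -0.07 -0.23  2.25 -0.79  0.71  1.44] 2.05 [ 0.35164504  0.07898886 -0.07026924]
turn [-0.0009 -0.0019 -0.0003] shift [-0.0009 -0.0002  0.0585]
```

Emit:
jog_arm(
  plan=[
    [[0,0,0],[-0.001,0,0.02],0.045],
    [[0,0,0],[-0.001,0,0.04],0.045],
    [[0,0,0],[-0.001,0,0.05],0.045],
    [[0,0,0],[-0.001,0,0.058],0.045],
    [[0,0,0],[-0.001,0,0.058],0.045],
    [[0,0,0],[-0.001,0,0.058],0.045],
  ],
)

```text
clock: 2.55
position: [0.4501, -0.2742, 0.0971]
ee_rot: [0.644, 0.703, 0.222, 0.203]
ft_force: [-0.3, 0.2, 0.2]
grip_width: 0.526
grasp_force: 0.0
```

Emit:
jog_arm(
  plan=[
    [[0,0,0],[0,0,0],0.025],
    [[0,0,0],[0,0,0],0.02],
    [[0,0,0],[0,0,0],0.005],
    [[0,0,0],[0,0,0],0.005],
    [[0,0,0],[0,0,0],0.005],
    [[0,0,0],[0,0,0],0.005],
    [[0,0,0],[0,0,0],0.005],
    [[0,0,0],[0,0,0],0.005],
  ],
  force=60,
)

```text
clock: 3.22
position: [0.45, -0.2746, 0.0973]
ee_rot: [0.644, 0.703, 0.222, 0.204]
ft_force: [-6.7, 1.6, 6.8]
grip_width: 0.175
grasp_force: 60.2
```

```bash
python3 -c "
from h import *
o=get_obs();print(o['position'],o['clock'],o['ft_force'],o['torque'])
move(grasp(TL,.046),Rtool(YAW,LEAN))"
```

```text
[ 0.45002923 -0.27464245  0.09732246] 3.2167 [-6.68572296  1.60961122  6.80709282] [0.18081639 0.75016456 0.18157246]
turn [0.0009 0.0006 0.0012] shift [ 0.0013 -0.0007  0.0015]
```

Emit:
jog_arm(
  plan=[
    [[0,0,0],[0,0,-0.01],0.005],
    [[0,0,0],[0,0,-0.03],0.005],
    [[0,0,0],[0,0,-0.05],0.005],
    [[0,0,0],[0,0,-0.075],0.005],
    [[0,0,0],[0,0,-0.1],0.005],
    [[0,0,0],[0,0,-0.11],0.005],
    [[0,0,0],[0,0,-0.11],0.005],
    [[0,0,0],[0,0,-0.11],0.005],
  ],
)

```text
clock: 3.88
position: [0.387, -0.2797, 0.187]
ee_rot: [0.644, 0.703, 0.221, 0.204]
ft_force: [-0.4, 0.4, -4.1]
grip_width: 0.173
grasp_force: 59.5
```

```bash
python3 -c "
from h import *
o=get_obs();print(o['position'],o['clock'],o['ft_force'],o['torque'],o['grasp_force'],o['grip_width'],o['joint_pos'].round(2))
move([PL[0],PL[1],.28],Rtool(0.03))"
```

```text
[ 0.38698683 -0.27969117  0.18695536] 3.8833 [-0.43751785  0.42923629 -4.07802557] [-0.06524751  1.01018604  0.03373956] 59.52916502952576 0.17304203533726667 [ 1.08 -0.17 -0.19  2.24 -0.74  0.84  1.41]
turn [ 0.6111 -0.0163  0.0566] shift [0.3628 0.1999 0.0259]
```

Emit:
jog_arm(
  plan=[
    [[0.06,0,0],[0.02,0.02,-0.005],0.005],
    [[0.16,0,0.01],[0.05,0.04,-0.005],0.005],
    [[0.26,0,0.02],[0.085,0.06,0.0],0.005],
    [[0.37,-0.01,0.03],[0.12,0.08,0.005],0.005],
    [[0.47,-0.01,0.04],[0.155,0.1,0.01],0.005],
    [[0.56,-0.01,0.05],[0.19,0.12,0.015],0.005],
    [[0.611,-0.016,0.056],[0.225,0.14,0.019],0.005],
    [[0.611,-0.016,0.056],[0.26,0.155,0.02],0.005],
  ],
)

```text
clock: 4.55
position: [0.4856, -0.0553, 0.2473]
ee_rot: [0.697, 0.717, -0.001, -0.002]
ft_force: [1.7, -0.7, -3.7]
grip_width: 0.176
grasp_force: 59.9
```

```bash
python3 -c "
from h import *
o=get_obs();print(o['position'],o['clock'],o['ft_force'],o['joint_pos'].round(2))
move([PL[0],PL[1],.22],Rtool(0.03))"
```

```text
[ 0.4856473  -0.05530515  0.24728988] 4.55 [ 1.7301853  -0.70175411 -3.70684548] [ 0.84  0.09 -0.85  1.75  0.07  1.34  0.  ]
turn [-0.0051 -0.0018 -0.0011] shift [0.1513 0.0519 0.0273]
```

Emit:
jog_arm(
  plan=[
    [[0,0,0],[0.035,0.012,0.0],0.005],
    [[0,0,0],[0.065,0.022,0.005],0.005],
    [[0,0,0],[0.09,0.032,0.01],0.005],
    [[0,0,0],[0.11,0.04,0.015],0.005],
    [[0,0,0],[0.12,0.045,0.02],0.005],
    [[0,0,0],[0.125,0.045,0.022],0.005],
    [[0,0,0],[0.125,0.045,0.022],0.005],
    [[0,0,0],[0.125,0.045,0.022],0.005],
  ],
)

```text
clock: 5.22
position: [0.5252, 0.0699, 0.2256]
ee_rot: [0.696, 0.718, 0.0, -0.001]
ft_force: [1.3, -0.8, -3.7]
grip_width: 0.177
grasp_force: 59.9
```

Run:
```python
from h import *
o=get_obs();print(o['position'],o['clock'],o['ft_force'],o['torque'])
move([PL[0],PL[1],.19],Rtool(0.03),o)
s=camera("scene")
cv2.imwrite("pics/s2.png",cv2.resize(s["img"][150:350,200:440,::-1],None,fx=3,fy=3,interpolation=cv2.INTER_CUBIC))
```

```text
[0.52518202 0.06988227 0.22557991] 5.2167 [ 1.29659038 -0.75387615 -3.70976469] [-0.05579136 -0.01660369 -0.0467242 ]
turn [-0.0012 -0.0014  0.0015] shift [0.0273 0.0087 0.0356]
```

View pics/s2.png

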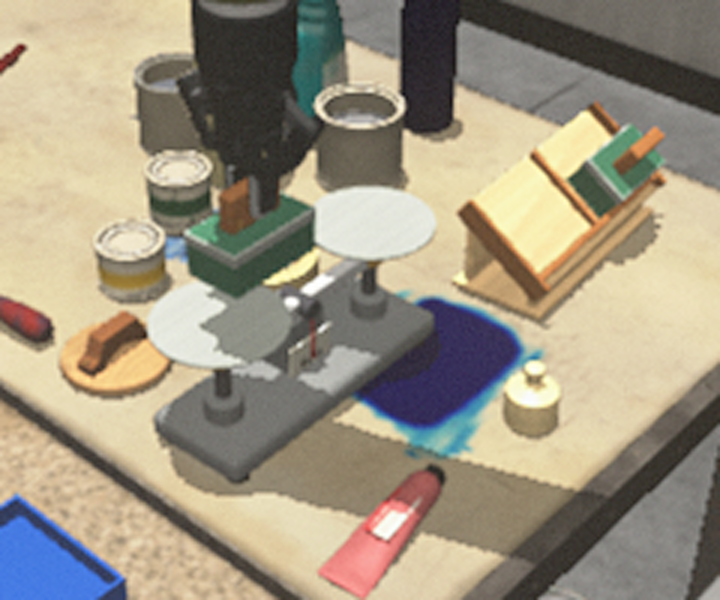

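The tin is upright in the grip above the left pan. Lid corners in the crop: left (187,236), near (240,268), right (315,211). I'll locate its centre.

Run:
```python
from h import *
s=camera("scene")
P=[onplane(s,np.array(p)/3+[200,150]-.33,.218) for p in([187,236],[240,268],[315,211])]
print(np.round(P,4),(P[0]+P[2])/2, np.linalg.norm(P[0]-P[1]),np.linalg.norm(P[2]-P[1]))
```

```text
[[0.5407 0.1221]
 [0.4815 0.1244]
 [0.4931 0.0316]] [0.51691417 0.07682052] 0.05920763031787066 0.09357022760772657
```

Emit:
jog_arm(
  plan=[
    [[0,0,0],[0.01,0.004,0.005],0.005],
    [[0,0,0],[0.02,0.008,0.015],0.005],
    [[0,0,0],[0.02,0.008,0.03],0.005],
    [[0,0,0],[0.02,0.008,0.038],0.005],
    [[0,0,0],[0.02,0.008,0.041],0.005],
    [[0,0,0],[0.02,0.008,0.041],0.005],
    [[0,0,0],[0.02,0.008,0.041],0.005],
  ],
)

```text
clock: 5.9
position: [0.5332, 0.0897, 0.1857]
ee_rot: [0.696, 0.718, 0.001, -0.0]
ft_force: [0.5, -0.3, -3.7]
grip_width: 0.169
grasp_force: 59.8
```

Emit:
jog_arm(
  plan=[
    [[0,0,0],[0,0,0.004],0.005],
    [[0,0,0],[0,0,0.007],0.005],
    [[0,0,0],[0,0,0.009],0.005],
    [[0,0,0],[0,0,0.011],0.005],
    [[0,0,0],[0,0,0.012],0.005],
    [[0,0,0],[0,0,0.013],0.005],
    [[0,0,0],[0,0,0.013],0.005],
  ],
)

```text
clock: 6.48
position: [0.5329, 0.0905, 0.172]
ee_rot: [0.696, 0.718, 0.0, -0.0]
ft_force: [-0.1, 0.3, -2.0]
grip_width: 0.172
grasp_force: 59.9
```

Run:
```python
from h import *
o=get_obs();print(o['position'],o['clock'],o['ft_force'],o['torque'])
s=camera("scene")
cv2.imwrite("pics/s3.png",cv2.resize(s["img"][190:310,220:380,::-1],None,fx=5,fy=5,interpolation=cv2.INTER_CUBIC))
```

```text
[0.53286859 0.09045342 0.17197006] 6.4833 [-0.11090816  0.32245226 -1.97917039] [-0.02961914  0.00826001 -0.02316551]
```

View pics/s3.png

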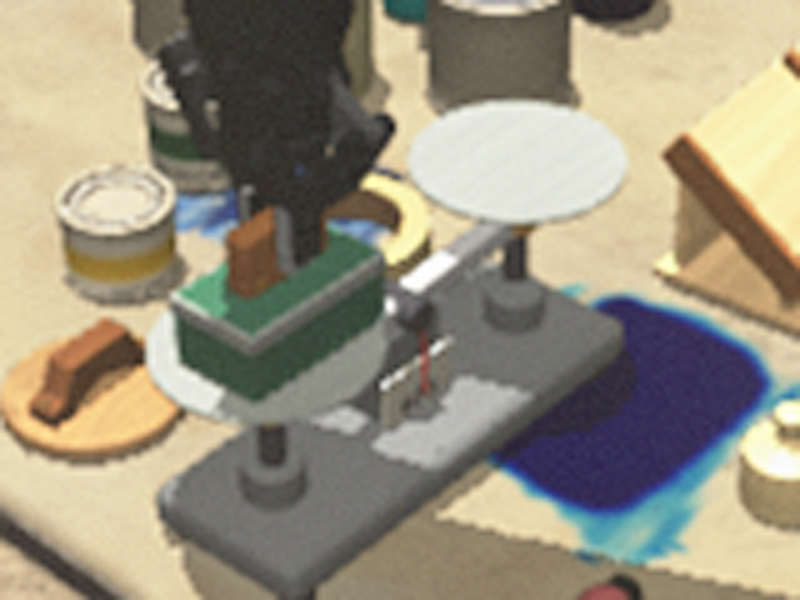

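The tin hangs just on the pan. Bottom corners in the crop: near (258,399), right (385,312), left (183,362). I'll check its centring.

Run:
```python
from h import *
s=camera("scene");z=.1245
P=[onplane(s,np.array(p)/5+[220,190]-.4,z) for p in([183,362],[258,399],[385,312])]
Q=[onplane(s,np.array(p)/5+[220,190]-.4,z+.04) for p in([172,296],[252,348],[385,255])]
for A in(P,Q):print(np.round(A,4),(A[0]+A[2])/2,np.linalg.norm(A[0]-A[1]),np.linalg.norm(A[2]-A[1]))
a=np.linspace(0,6.28,60)
for c,zz in((PL,z),(PR,.135)):
    e=(proj(s,np.c_[c[0]+.058*np.cos(a),c[1]+.058*np.sin(a),0*a+zz])+.4-[220,190])*5
    print(e.min(0),e.max(0))
```

```text
[[0.5519 0.1378]
 [0.5056 0.1331]
 [0.5087 0.0446]] [0.53029029 0.0911571 ] 0.04658060032113171 0.08856902028786734
[[0.5526 0.1404]
 [0.4968 0.1426]
 [0.5025 0.0501]] [0.52758193 0.09524746] 0.055898167942641616 0.09272657039667338
[150.43838052 269.48981221] [392.84745224 417.11625338]
[413.56999128 100.56454642] [634.06236269 221.34935531]
```

Emit:
jog_arm(
  plan=[
    [[0,0,0],[0,0,0.001],0.005],
    [[0,0,0],[0,0,0.002],0.005],
    [[0,0,0],[0,0,0.003],0.005],
    [[0,0,0],[0,0,0.004],0.005],
    [[0,0,0],[0,0,0.004],0.005],
    [[0,0,0],[0,0,0.004],0.005],
  ],
)

```text
clock: 7.08
position: [0.533, 0.0904, 0.1681]
ee_rot: [0.696, 0.718, 0.0, -0.0]
ft_force: [0.0, -0.1, -2.0]
grip_width: 0.178
grasp_force: 60.0
```

Emit:
jog_arm(
  plan=[
    [[0,0,0],[0,0,0.001],0.005],
    [[0,0,0],[0,0,0.0015],0.005],
    [[0,0,0],[0,0,0.0015],0.005],
    [[0,0,0],[0,0,0.0015],0.005],
  ],
)

```text
clock: 7.42
position: [0.533, 0.0904, 0.1667]
ee_rot: [0.696, 0.718, 0.0, -0.0]
ft_force: [-0.4, -0.6, -2.2]
grip_width: 0.177
grasp_force: 60.1
```

Emit:
jog_arm(
  plan=[
    [[0,0,0],[0,0,0.001],0.005],
    [[0,0,0],[0,0,0.0015],0.005],
    [[0,0,0],[0,0,0.0015],0.005],
    [[0,0,0],[0,0,0.0015],0.005],
  ],
)

```text
clock: 7.75
position: [0.5331, 0.0905, 0.1663]
ee_rot: [0.696, 0.718, 0.0, 0.0]
ft_force: [-5.7, -1.5, 11.6]
grip_width: 0.173
grasp_force: 61.8
```

Emit:
jog_arm(
  plan=[
    [[0,0,0],[0,0,0.001],0.005],
    [[0,0,0],[0,0,0.001],0.005],
    [[0,0,0],[0,0,0.001],0.005],
  ],
)

```text
clock: 8.0
position: [0.5331, 0.0905, 0.1661]
ee_rot: [0.696, 0.718, 0.0, 0.0]
ft_force: [-9.2, -3.5, 18.6]
grip_width: 0.176
grasp_force: 63.0
```

Emit:
jog_arm(
  plan=[
    [[0,0,0],[0,0,-0.001],0.005],
    [[0,0,0],[0,0,-0.0016],0.005],
    [[0,0,0],[0,0,-0.0016],0.02],
    [[0,0,0],[0,0,-0.0016],0.045],
    [[0,0,0],[0,0,-0.0016],0.045],
    [[0,0,0],[0,0,-0.0016],0.045],
    [[0,0,0],[0,0,-0.0016],0.045],
    [[0,0,0],[0,0,-0.0016],0.045],
  ],
)

```text
clock: 8.67
position: [0.533, 0.0905, 0.1657]
ee_rot: [0.696, 0.718, 0.0, -0.0]
ft_force: [-0.1, -0.6, -0.1]
grip_width: 0.524
grasp_force: 0.0
```

Emit:
jog_arm(
  plan=[
    [[0,0,0],[0,0,-0.01],0.045],
    [[0,0,0],[0,0,-0.03],0.045],
    [[0,0,0],[0,0,-0.06],0.045],
    [[0,0,0],[0,0,-0.09],0.045],
    [[0,0,0],[0,0,-0.1],0.045],
    [[0,0,0],[0,0,-0.1],0.045],
    [[0,0,0],[0,0,-0.1],0.045],
  ],
)

```text
clock: 9.25
position: [0.5331, 0.0903, 0.2662]
ee_rot: [0.696, 0.718, 0.001, 0.0]
ft_force: [-0.9, -0.3, 0.6]
grip_width: 0.521
grasp_force: 0.0
```

Run:
```python
from h import *
T=TR+[0,.003,0]
o=get_obs();print(o['position'],o['clock'],o['ft_force'],o['grip_width'])
move(grasp(T,.15),Rtool(YAW,LEAN),o);print(grasp(T,.15))
s=camera("scene")
cv2.imwrite("pics/s4.png",cv2.resize(s["img"][190:310,220:380,::-1],None,fx=5,fy=5,interpolation=cv2.INTER_CUBIC))
```

```text
[0.53314439 0.09034051 0.26615086] 9.25 [-0.87820017 -0.34472925  0.57938778] 0.5213183861872253
turn [-0.6095  0.0163 -0.0545] shift [-0.4793 -0.1461  0.0847]
[ 0.40208893 -0.39317573  0.18087281]
```

View pics/s4.png

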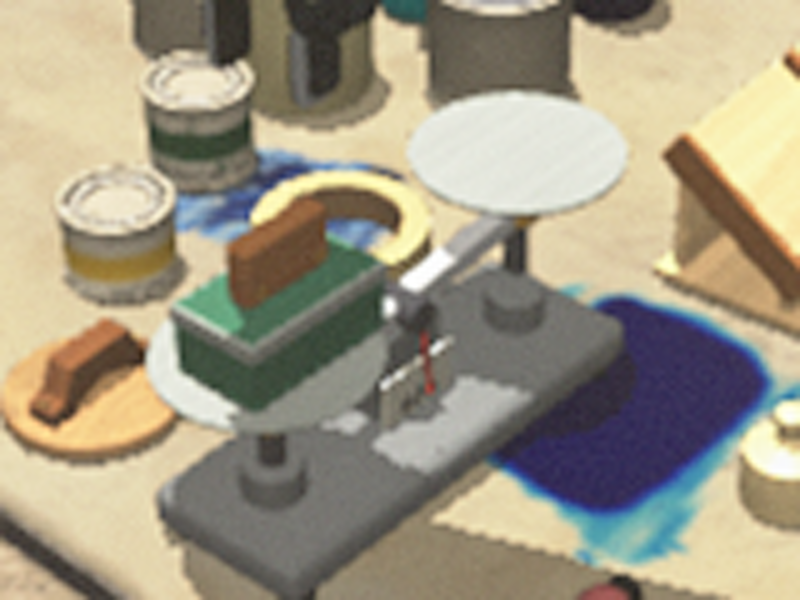

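The tin stands alone and upright on the left pan, which is down; the right pan is up. Now the second tin.

Emit:
jog_arm(
  plan=[
    [[-0.05,0,0],[-0.03,-0.01,0.0],0.045],
    [[-0.15,0,-0.01],[-0.07,-0.02,0.0],0.045],
    [[-0.25,0,-0.02],[-0.11,-0.035,0.01],0.045],
    [[-0.35,0.01,-0.03],[-0.15,-0.05,0.02],0.045],
    [[-0.45,0.01,-0.04],[-0.19,-0.065,0.03],0.045],
    [[-0.55,0.015,-0.05],[-0.23,-0.08,0.04],0.045],
    [[-0.61,0.016,-0.055],[-0.27,-0.09,0.05],0.045],
    [[-0.61,0.016,-0.055],[-0.31,-0.1,0.06],0.045],
  ],
)

```text
clock: 9.97
position: [0.4577, -0.157, 0.2191]
ee_rot: [0.644, 0.703, 0.222, 0.205]
ft_force: [0.2, -0.5, 0.5]
grip_width: 0.527
grasp_force: 0.0
```

Run:
```python
from h import *
T=TR+[0,.003,0]
o=get_obs();print(o['position'],o['clock'],o['ft_force'],o['grip_width'],o['joint_pos'].round(2))
move(grasp(T,.12),Rtool(YAW,LEAN),o)
```

```text
[ 0.45767224 -0.15704501  0.21911281] 9.9667 [ 0.1560919  -0.52919116  0.54742656] 0.5273646589506843 [ 0.84 -0.32 -0.33  2.27 -0.65  0.74  0.97]
turn [0.0026 0.0017 0.0003] shift [-0.2304 -0.0842  0.018 ]
```

Emit:
jog_arm(
  plan=[
    [[0,0,0],[-0.04,-0.015,0.0],0.045],
    [[0,0,0],[-0.08,-0.03,0.0],0.045],
    [[0,0,0],[-0.12,-0.045,0.005],0.045],
    [[0,0,0],[-0.155,-0.06,0.01],0.045],
    [[0,0,0],[-0.185,-0.07,0.015],0.045],
    [[0,0,0],[-0.2,-0.075,0.018],0.045],
    [[0,0,0],[-0.2,-0.075,0.018],0.045],
    [[0,0,0],[-0.2,-0.075,0.018],0.045],
  ],
)

```text
clock: 10.63
position: [0.4256, -0.3598, 0.1611]
ee_rot: [0.645, 0.703, 0.222, 0.201]
ft_force: [-0.1, 0.7, 0.6]
grip_width: 0.527
grasp_force: 0.0
```

Run:
```python
from h import *
T=TR+[0,.003,0]
o=get_obs();print(o['position'],o['clock'],o['ft_force'],o['joint_velocities'].round(2))
move(grasp(T,.12),Rtool(YAW,LEAN),o)
move(grasp(T,.048),Rtool(YAW,LEAN),o)
```

```text
[ 0.42564648 -0.35977598  0.161061  ] 10.6333 [-0.10881184  0.74225086  0.63043623] [-0.01 -0.04 -0.03  0.01 -0.    0.   -0.01]
turn [-0.0026 -0.0021 -0.0023] shift [-0.0312 -0.0102 -0.0014]
turn [-0.0026 -0.0021 -0.0023] shift [-0.0314 -0.01    0.0706]
```

Emit:
jog_arm(
  plan=[
    [[-0.003,-0.002,-0.002],[-0.015,-0.005,-0.001],0.045],
    [[-0.003,-0.002,-0.002],[-0.031,-0.01,0.0],0.045],
    [[-0.003,-0.002,-0.002],[-0.031,-0.01,0.0],0.045],
    [[-0.003,-0.002,-0.002],[-0.031,-0.01,0.0],0.045],
    [[-0.003,-0.002,-0.002],[-0.031,-0.01,0.015],0.045],
    [[-0.003,-0.002,-0.002],[-0.031,-0.01,0.03],0.045],
    [[-0.003,-0.002,-0.002],[-0.031,-0.01,0.04],0.045],
    [[-0.003,-0.002,-0.002],[-0.031,-0.01,0.04],0.045],
  ],
)

```text
clock: 11.3
position: [0.4448, -0.387, 0.123]
ee_rot: [0.643, 0.704, 0.223, 0.203]
ft_force: [-0.6, 0.0, 0.4]
grip_width: 0.527
grasp_force: 0.0
```

Run:
```python
from h import *
T=TR+[0,.003,0]
o=get_obs();print(o['position'],o['clock'],o['ft_force'])
move(grasp(T,.048),Rtool(YAW,LEAN),o)
```

```text
[ 0.44478643 -0.3869862   0.12301692] 11.3 [-0.64440074  0.04711387  0.36206415]
turn [ 0.0015 -0.0021  0.0036] shift [-0.0025 -0.0022  0.0299]
```

Emit:
jog_arm(
  plan=[
    [[0,0,0],[-0.002,-0.002,0.01],0.045],
    [[0,0,0],[-0.002,-0.002,0.02],0.045],
    [[0,0,0],[-0.002,-0.002,0.03],0.045],
    [[0,0,0],[-0.002,-0.002,0.03],0.045],
    [[0,0,0],[-0.002,-0.002,0.03],0.03],
    [[0,0,0],[-0.002,-0.002,0.03],0.02],
  ],
)

```text
clock: 11.8
position: [0.4596, -0.3906, 0.099]
ee_rot: [0.644, 0.703, 0.222, 0.205]
ft_force: [0.0, 0.1, 0.3]
grip_width: 0.247
grasp_force: 0.0
```

Emit:
jog_arm(
  plan=[
    [[0,0,0],[0,0,0],0.015],
    [[0,0,0],[0,0,0],0.005],
    [[0,0,0],[0,0,0],0.005],
    [[0,0,0],[0,0,0],0.005],
    [[0,0,0],[0,0,0],0.005],
    [[0,0,0],[0,0,0],0.005],
  ],
)

```text
clock: 12.3
position: [0.4591, -0.3907, 0.0988]
ee_rot: [0.644, 0.703, 0.221, 0.205]
ft_force: [-6.0, 0.6, 0.7]
grip_width: 0.174
grasp_force: 59.4
```

Run:
```python
from h import *
T=TR+[0,.003,0]
o=get_obs();print(o['position'],o['clock'],o['ft_force'],o['torque'])
move(grasp(T,.048),Rtool(YAW,LEAN),o)
```

```text
[ 0.45910069 -0.3907049   0.09879707] 12.3 [-6.00661308  0.56469955  0.72249999] [0.02605312 1.59710806 0.02662251]
turn [0.0021 0.0022 0.0021] shift [0.0025 0.0004 0.0021]
```

Emit:
jog_arm(
  plan=[
    [[0,0,0],[0,0,-0.01],0.005],
    [[0,0,0],[0,0,-0.03],0.005],
    [[0,0,0],[0,0,-0.05],0.005],
    [[0,0,0],[0,0,-0.075],0.005],
    [[0,0,0],[0,0,-0.1],0.005],
    [[0,0,0],[0,0,-0.11],0.005],
    [[0,0,0],[0,0,-0.11],0.005],
    [[0,0,0],[0,0,-0.11],0.005],
  ],
)

```text
clock: 12.97
position: [0.3967, -0.3955, 0.1886]
ee_rot: [0.643, 0.704, 0.222, 0.205]
ft_force: [0.2, 0.7, -5.7]
grip_width: 0.175
grasp_force: 59.4
```

Run:
```python
from h import *
o=get_obs();print(o['position'],o['clock'],o['ft_force'],o['torque'])
move([.538,-.095,.235],Rtool(.03),o)
```

```text
[ 0.39669069 -0.39546199  0.1885698 ] 12.9667 [ 0.23380048  0.6832356  -5.71510898] [-0.06076479  1.43705549  0.04617067]
turn [ 0.6133 -0.0148  0.0574] shift [0.2867 0.164  0.0576]
```

Emit:
jog_arm(
  plan=[
    [[0.06,0,0],[0.02,0.02,0.0],0.005],
    [[0.16,0,0.01],[0.05,0.04,0.005],0.005],
    [[0.26,0,0.02],[0.085,0.06,0.01],0.005],
    [[0.37,-0.01,0.03],[0.12,0.08,0.015],0.005],
    [[0.47,-0.01,0.04],[0.155,0.1,0.025],0.005],
    [[0.56,-0.01,0.05],[0.19,0.12,0.035],0.005],
    [[0.613,-0.015,0.057],[0.22,0.14,0.045],0.005],
    [[0.613,-0.015,0.057],[0.24,0.15,0.05],0.005],
  ],
)

```text
clock: 13.63
position: [0.5201, -0.1554, 0.2302]
ee_rot: [0.695, 0.719, -0.001, -0.003]
ft_force: [1.3, 0.2, -5.6]
grip_width: 0.176
grasp_force: 60.1
```

Emit:
jog_arm(
  plan=[
    [[0,0,0],[0.01,0.003,0.0],0.005],
    [[0,0,0],[0.015,0.005,0.0],0.005],
    [[0,0,0],[0.02,0.005,0.0],0.005],
    [[0,0,0],[0.02,0.005,0.0],0.005],
    [[0,0,0],[0.02,0.005,0.0],0.005],
    [[0,0,0],[0.02,0.005,0.0],0.005],
  ],
)

```text
clock: 14.13
position: [0.5215, -0.1414, 0.2315]
ee_rot: [0.697, 0.717, -0.0, -0.0]
ft_force: [0.4, -0.2, -4.7]
grip_width: 0.177
grasp_force: 60.0
```

Run:
```python
from h import *
o=get_obs();print(o['position'],o['clock'],o['ft_force'],o['torque'])
move([.538,-.095,.205],Rtool(.03),o)
s=camera("scene")
cv2.imwrite("pics/s5.png",cv2.resize(s["img"][170:290,240:400,::-1],None,fx=5,fy=5,interpolation=cv2.INTER_CUBIC))
```

```text
[ 0.52145054 -0.14141234  0.2314865 ] 14.1333 [ 0.3877481  -0.17430078 -4.74251713] [-0.01516544 -0.00958218 -0.01584192]
turn [-0.0002  0.0002 -0.0019] shift [0.0459 0.0179 0.0265]
```

View pics/s5.png

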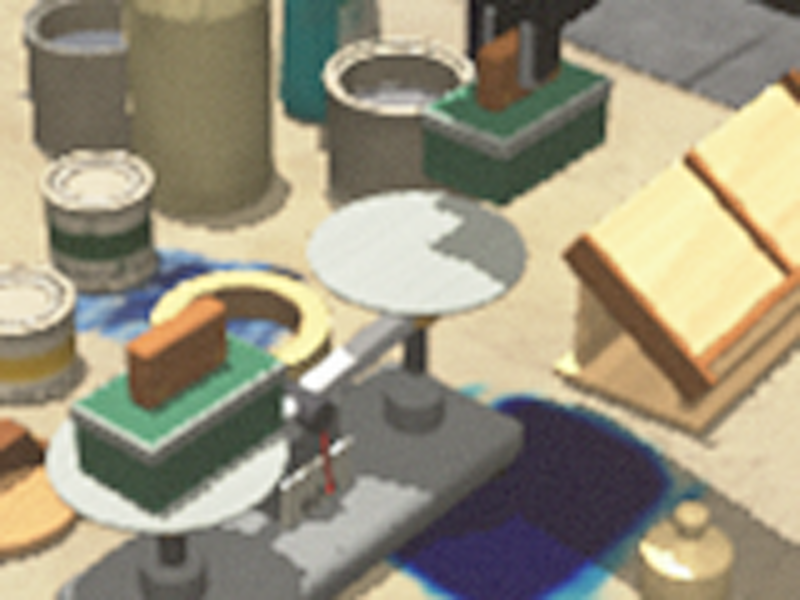

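Tin two is upright in the grip, with lid corners at (425,113), (505,153) and (608,83) in the crop; the right pan spans 308–525.

Run:
```python
from h import *
s=camera("scene")
for z,C in((.2215,([425,113],[505,153],[608,83])),(.1815,([427,165],[505,203],[603,130])),(.119,([78,475],[160,514],[282,425]))):
    P=[onplane(s,np.array(p)/5+[240,170]-.4,z) for p in C]
    print(np.round(P,4),(P[0]+P[2])/2)
a=np.linspace(0,6.28,60)
for c,zz in((PL,.119),(PR,.141)):
    e=(proj(s,np.c_[c[0]+.058*np.cos(a),c[1]+.058*np.sin(a),0*a+zz])+.4-[240,170])*5
    print(e.min(0),e.max(0))
```

```text
[[ 0.5402 -0.0929]
 [ 0.4852 -0.0897]
 [ 0.491  -0.1805]] [ 0.51555355 -0.13670253]
[[ 0.5492 -0.1061]
 [ 0.4954 -0.1046]
 [ 0.5038 -0.1971]] [ 0.52647488 -0.15159976]
[[0.5517 0.1416]
 [0.502  0.1356]
 [0.5076 0.0479]] [0.52964623 0.0947779 ]
[ 51.28772733 378.38753668] [293.0020927  526.34089783]
[313.47407322 191.17602863] [534.59450014 311.57956687]
```

Emit:
jog_arm(
  plan=[
    [[0,0,0],[0.02,0.007,0.0],0.005],
    [[0,0,0],[0.04,0.014,0.005],0.005],
    [[0,0,0],[0.049,0.019,0.015],0.005],
    [[0,0,0],[0.049,0.019,0.025],0.005],
    [[0,0,0],[0.049,0.019,0.03],0.005],
    [[0,0,0],[0.049,0.019,0.03],0.005],
    [[0,0,0],[0.049,0.019,0.03],0.005],
    [[0,0,0],[0.049,0.019,0.03],0.005],
  ],
)

```text
clock: 14.9
position: [0.5396, -0.0917, 0.2022]
ee_rot: [0.697, 0.717, 0.0, 0.0]
ft_force: [-0.6, -0.9, -5.3]
grip_width: 0.173
grasp_force: 59.8
```

Emit:
jog_arm(
  plan=[
    [[0,0,0],[0,0,0.002],0.005],
    [[0,0,0],[0,0,0.004],0.005],
    [[0,0,0],[0,0,0.006],0.005],
    [[0,0,0],[0,0,0.007],0.005],
    [[0,0,0],[0,0,0.008],0.005],
    [[0,0,0],[0,0,0.008],0.005],
  ],
)

```text
clock: 15.4
position: [0.5395, -0.0906, 0.1936]
ee_rot: [0.696, 0.718, -0.0, 0.0]
ft_force: [-0.2, 0.0, -5.4]
grip_width: 0.171
grasp_force: 60.0
```

Emit:
jog_arm(
  plan=[
    [[0,0,0],[0,0,0.001],0.005],
    [[0,0,0],[0,0,0.0015],0.005],
    [[0,0,0],[0,0,0.002],0.005],
    [[0,0,0],[0,0,0.002],0.005],
  ],
)

```text
clock: 15.73
position: [0.5395, -0.0906, 0.1917]
ee_rot: [0.696, 0.718, 0.0, 0.0]
ft_force: [-0.1, 0.7, -5.2]
grip_width: 0.173
grasp_force: 60.0
```

Emit:
jog_arm(
  plan=[
    [[0,0,0],[0,0,0.001],0.005],
    [[0,0,0],[0,0,0.0015],0.005],
    [[0,0,0],[0,0,0.002],0.005],
    [[0,0,0],[0,0,0.002],0.005],
  ],
)

```text
clock: 16.07
position: [0.5396, -0.0905, 0.1899]
ee_rot: [0.696, 0.718, 0.0, 0.0]
ft_force: [-0.3, 1.2, -2.2]
grip_width: 0.174
grasp_force: 60.4
```

Emit:
jog_arm(
  plan=[
    [[0,0,0],[0,0,0.001],0.005],
    [[0,0,0],[0,0,0.0015],0.005],
    [[0,0,0],[0,0,0.002],0.005],
    [[0,0,0],[0,0,0.002],0.005],
  ],
)

```text
clock: 16.4
position: [0.5396, -0.0905, 0.1877]
ee_rot: [0.696, 0.718, 0.0, 0.0]
ft_force: [-0.9, 1.2, -3.0]
grip_width: 0.175
grasp_force: 60.4
```

Emit:
jog_arm(
  plan=[
    [[0,0,0],[0,0,0.001],0.005],
    [[0,0,0],[0,0,0.0015],0.005],
    [[0,0,0],[0,0,0.002],0.005],
    [[0,0,0],[0,0,0.002],0.005],
  ],
)

```text
clock: 16.73
position: [0.5396, -0.0906, 0.1857]
ee_rot: [0.696, 0.718, 0.0, 0.0]
ft_force: [-1.1, 1.0, -3.1]
grip_width: 0.176
grasp_force: 60.4
```

Emit:
jog_arm(
  plan=[
    [[0,0,0],[0,0,0.0015],0.005],
    [[0,0,0],[0,0,0.003],0.005],
    [[0,0,0],[0,0,0.005],0.005],
    [[0,0,0],[0,0,0.007],0.005],
    [[0,0,0],[0,0,0.009],0.005],
    [[0,0,0],[0,0,0.011],0.005],
    [[0,0,0],[0,0,0.013],0.005],
    [[0,0,0],[0,0,0.013],0.005],
  ],
)

```text
clock: 17.4
position: [0.5396, -0.0906, 0.1723]
ee_rot: [0.696, 0.718, 0.0, 0.0]
ft_force: [0.4, 1.7, -2.0]
grip_width: 0.175
grasp_force: 60.4
```

Emit:
jog_arm(
  plan=[
    [[0,0,0],[0,0,0.001],0.005],
    [[0,0,0],[0,0,0.002],0.005],
    [[0,0,0],[0,0,0.003],0.005],
    [[0,0,0],[0,0,0.003],0.005],
    [[0,0,0],[0,0,0.003],0.005],
  ],
)

```text
clock: 17.82
position: [0.5396, -0.0906, 0.1697]
ee_rot: [0.696, 0.718, 0.0, 0.0]
ft_force: [-0.7, 1.9, -2.8]
grip_width: 0.18
grasp_force: 60.5
```

Emit:
jog_arm(
  plan=[
    [[0,0,0],[0,0,0.001],0.005],
    [[0,0,0],[0,0,0.001],0.005],
    [[0,0,0],[0,0,0.001],0.005],
  ],
)

```text
clock: 18.07
position: [0.5396, -0.0906, 0.1688]
ee_rot: [0.696, 0.718, 0.0, 0.0]
ft_force: [-0.5, 1.6, -2.0]
grip_width: 0.177
grasp_force: 60.5
```

Emit:
jog_arm(
  plan=[
    [[0,0,0],[0,0,0.0005],0.005],
    [[0,0,0],[0,0,0.001],0.005],
    [[0,0,0],[0,0,0.001],0.02],
    [[0,0,0],[0,0,0.001],0.045],
    [[0,0,0],[0,0,0.001],0.045],
    [[0,0,0],[0,0,0.001],0.045],
    [[0,0,0],[0,0,0.001],0.045],
    [[0,0,0],[0,0,0.001],0.045],
  ],
)

```text
clock: 18.73
position: [0.5396, -0.0907, 0.1678]
ee_rot: [0.696, 0.718, 0.0, 0.0]
ft_force: [0.5, -0.2, -0.1]
grip_width: 0.53
grasp_force: 0.0
```

Emit:
jog_arm(
  plan=[
    [[0,0,0],[0,0,-0.01],0.045],
    [[0,0,0],[0,0,-0.03],0.045],
    [[0,0,0],[0,0,-0.05],0.045],
    [[0,0,0],[0,0,-0.06],0.045],
    [[0,0,0],[0,0,-0.06],0.045],
    [[0,0,0],[0,0,-0.06],0.045],
    [[0,0,0],[0,0,-0.06],0.045],
    [[0,0,0],[0,0,-0.06],0.045],
  ],
)

```text
clock: 19.4
position: [0.539, -0.0906, 0.2266]
ee_rot: [0.696, 0.718, -0.0, -0.001]
ft_force: [-0.6, -0.1, -0.2]
grip_width: 0.531
grasp_force: 0.0
```

Emit:
jog_arm(
  plan=[
    [[0,0,0],[0,0,0],0.045],
    [[0,0,0],[0,0,0],0.045],
    [[0,0,0],[0,0,0],0.045],
    [[0,0,0],[0,0,0],0.045],
    [[0,0,0],[0,0,0],0.045],
    [[0,0,0],[0,0,0],0.045],
    [[0,0,0],[0,0,0],0.045],
    [[0,0,0],[0,0,0],0.045],
  ],
)

```text
clock: 20.07
position: [0.5396, -0.0906, 0.2278]
ee_rot: [0.696, 0.718, 0.0, 0.0]
ft_force: [-0.7, 0.0, 0.5]
grip_width: 0.531
grasp_force: 0.0
```

Run:
```python
from h import *
o=get_obs();print(o['position'],o['clock'],o['ft_force'],o['torque'])
s=camera("scene")
cv2.imwrite("pics/s6.png",cv2.resize(s["img"][170:320,200:400,::-1],None,fx=4,fy=4,interpolation=cv2.INTER_CUBIC))
```

```text
[ 0.53956003 -0.0906106   0.22781174] 20.0667 [-0.67611536  0.03142686  0.51175194] [ 0.01681815  0.04947978 -0.00757118]
```

View pics/s6.png

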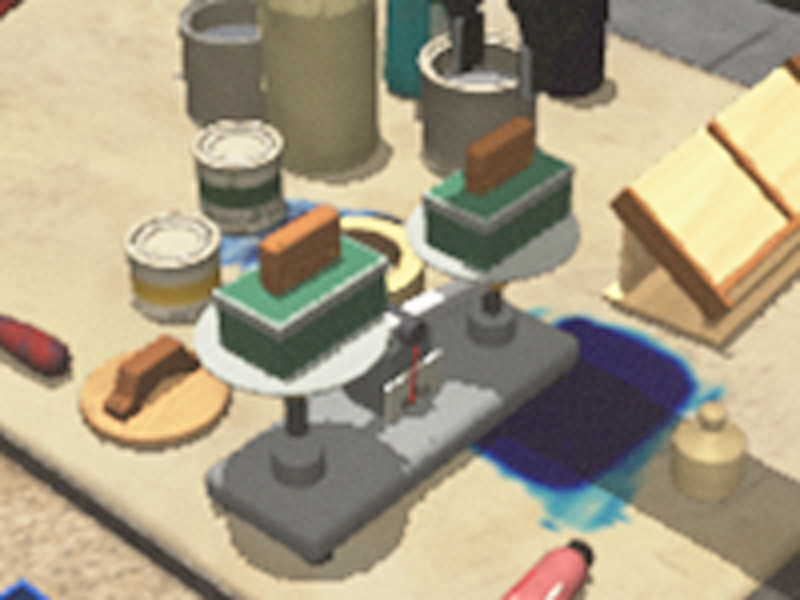

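The left pan is up and the right pan down, both tins standing free: the right tin is heavier (its wrist weight was larger too). I'll regrasp it.

Run:
```python
from h import *
s=camera("scene");a=np.linspace(0,6.28,60)
for z in(.119,.13,.141):
    e=(proj(s,np.c_[PL[0]+.058*np.cos(a),PL[1]+.002+.058*np.sin(a),0*a+z])+.4-[200,170])*4
    print(z,e.min(0),e.max(0))
```

```text
0.119 [198.51912979 304.0972057 ] [392.11255476 422.70975764]
0.13 [197.1403652  289.81478409] [391.85107315 407.89959555]
0.141 [195.74575979 275.37431538] [391.58661453 392.91106008]
```

Emit:
jog_arm(
  plan=[
    [[0,0,0],[0,0,0.02],0.045],
    [[0,0,0],[0,0,0.04],0.045],
    [[0,0,0],[0,0,0.053],0.045],
    [[0,0,0],[0,0,0.059],0.045],
    [[0,0,0],[0,0,0.059],0.045],
    [[0,0,0],[0,0,0.059],0.03],
    [[0,0,0],[0,0,0.059],0.02],
    [[0,0,0],[0,0,0.059],0.02],
  ],
)

```text
clock: 20.83
position: [0.5401, -0.0906, 0.1699]
ee_rot: [0.696, 0.718, 0.001, 0.001]
ft_force: [-0.0, 0.5, -0.2]
grip_width: 0.236
grasp_force: 0.0
```

Emit:
jog_arm(
  plan=[
    [[0,0,0],[0,0,0],0.015],
    [[0,0,0],[0,0,0],0.005],
    [[0,0,0],[0,0,0],0.005],
    [[0,0,0],[0,0,0],0.005],
    [[0,0,0],[0,0,0],0.005],
    [[0,0,0],[0,0,0],0.005],
  ],
)

```text
clock: 21.33
position: [0.5398, -0.0907, 0.1698]
ee_rot: [0.696, 0.718, 0.0, 0.001]
ft_force: [-4.0, -0.1, 5.7]
grip_width: 0.174
grasp_force: 60.1
```

Emit:
jog_arm(
  plan=[
    [[0,0,0],[0,0,-0.002],0.005],
    [[0,0,0],[0,0,-0.005],0.005],
    [[0,0,0],[0,0,-0.009],0.005],
    [[0,0,0],[0,0,-0.014],0.005],
    [[0,0,0],[0,0,-0.02],0.005],
    [[0,0,0],[0,0,-0.026],0.005],
    [[0,0,0],[0,0,-0.032],0.005],
    [[0,0,0],[0,0,-0.04],0.005],
  ],
)

```text
clock: 22.0
position: [0.5394, -0.0906, 0.2092]
ee_rot: [0.696, 0.718, -0.0, -0.0]
ft_force: [-0.3, -0.3, -5.9]
grip_width: 0.178
grasp_force: 58.6
```

Emit:
jog_arm(
  plan=[
    [[0,0,0],[0,0,-0.015],0.005],
    [[0,0,0],[0,0,-0.035],0.005],
    [[0,0,0],[0,0,-0.06],0.005],
    [[0,0,0],[0,0,-0.085],0.005],
    [[0,0,0],[0,0,-0.11],0.005],
    [[0,0,0],[0,0,-0.12],0.005],
    [[0,0,0],[0,0,-0.12],0.005],
    [[0,0,0],[0,0,-0.12],0.005],
  ],
)

```text
clock: 22.67
position: [0.5394, -0.0906, 0.3282]
ee_rot: [0.696, 0.718, -0.0, 0.0]
ft_force: [0.6, -0.6, -6.6]
grip_width: 0.173
grasp_force: 59.0
```

Run:
```python
from h import *
o=get_obs();print(o['position'],o['clock'],o['ft_force'],o['joint_pos'].round(2))
move([TRAY[0],TRAY[1],.33],Rtool(0),o)
```

```text
[ 0.53944788 -0.09055449  0.32820661] 22.6667 [ 0.59774787 -0.60602158 -6.59155215] [ 0.44  0.15 -0.4   1.49  0.06  1.51  0.07]
turn [0.0001 0.0001 0.0301] shift [ 0.4438 -0.0031 -0.0018]
```

Emit:
jog_arm(
  plan=[
    [[0,0,0.005],[0.015,0,0],0.005],
    [[0,0,0.01],[0.04,0,0],0.005],
    [[0,0,0.015],[0.075,0,0],0.005],
    [[0,0,0.02],[0.11,0,0],0.005],
    [[0,0,0.025],[0.145,0,0],0.005],
    [[0,0,0.03],[0.18,0,0],0.005],
    [[0,0,0.03],[0.215,0,0],0.005],
    [[0,0,0.03],[0.25,0,0],0.005],
  ],
)

```text
clock: 23.33
position: [0.531, 0.1606, 0.3267]
ee_rot: [0.707, 0.707, -0.001, -0.001]
ft_force: [1.0, 0.2, -5.4]
grip_width: 0.174
grasp_force: 58.9
```

Emit:
jog_arm(
  plan=[
    [[0,0,0],[0.035,0,0],0.005],
    [[0,0,0],[0.07,0,0],0.005],
    [[0,0,0],[0.105,0,0],0.005],
    [[0,0,0],[0.135,0,0],0.005],
    [[0,0,0],[0.16,0,0],0.005],
    [[0,0,0],[0.175,0,0],0.005],
    [[0,0,0],[0.185,0,0],0.005],
    [[0,0,0],[0.19,0,0],0.005],
  ],
)

```text
clock: 24.0
position: [0.5312, 0.3504, 0.3267]
ee_rot: [0.706, 0.708, -0.001, -0.0]
ft_force: [0.3, -0.1, -6.4]
grip_width: 0.172
grasp_force: 59.0
```

Emit:
jog_arm(
  plan=[
    [[0,0,0],[0,0,0],0.005],
    [[0,0,0],[0,0,0],0.005],
    [[0,0,0],[0,0,0.02],0.005],
    [[0,0,0],[0,0,0.05],0.005],
    [[0,0,0],[0,0,0.08],0.005],
    [[0,0,0],[0,0,0.1],0.005],
    [[0,0,0],[0,0,0.11],0.005],
    [[0,0,0],[0,0,0.11],0.005],
  ],
)

```text
clock: 24.67
position: [0.5319, 0.3471, 0.2165]
ee_rot: [0.708, 0.706, -0.002, 0.0]
ft_force: [-0.6, -0.5, -5.6]
grip_width: 0.172
grasp_force: 59.0
```

Run:
```python
from h import *
o=get_obs();print(o['position'],o['clock'],o['ft_force'],o['torque'],o['joint_velocities'].round(2))
move([TRAY[0],TRAY[1]-.002,.075],Rtool(0),o)
```

```text
[0.53190016 0.34707461 0.21648385] 24.6667 [-0.60905269 -0.47196478 -5.55928683] [-0.00021479  0.00787825 -0.04029475] [-0.01 -0.02 -0.01 -0.07 -0.01  0.04  0.01]
turn [-0.0024  0.0029 -0.0018] shift [ 0.0043 -0.0086  0.1415]
```

Emit:
jog_arm(
  plan=[
    [[0,0,0],[0.004,-0.009,0.02],0.005],
    [[-0.002,0.003,-0.002],[0.004,-0.009,0.045],0.005],
    [[-0.002,0.003,-0.002],[0.004,-0.009,0.075],0.005],
    [[-0.002,0.003,-0.002],[0.004,-0.009,0.1],0.005],
    [[-0.002,0.003,-0.002],[0.004,-0.009,0.12],0.005],
    [[-0.002,0.003,-0.002],[0.004,-0.009,0.135],0.005],
    [[-0.002,0.003,-0.002],[0.004,-0.009,0.14],0.005],
    [[-0.002,0.003,-0.002],[0.004,-0.009,0.14],0.005],
  ],
)

```text
clock: 25.33
position: [0.5236, 0.3529, 0.0791]
ee_rot: [0.707, 0.708, 0.002, -0.0]
ft_force: [0.4, -0.3, -5.4]
grip_width: 0.174
grasp_force: 59.2
```

Emit:
jog_arm(
  plan=[
    [[0,0,0],[0,0,0.003],0.005],
    [[0,0,0],[0,0,0.006],0.005],
    [[0,0,0],[0,0,0.009],0.005],
    [[0,0,0],[0,0,0.011],0.005],
    [[0,0,0],[0,0,0.011],0.005],
    [[0,0,0],[0,0,0.011],0.005],
  ],
)

```text
clock: 25.83
position: [0.5231, 0.3533, 0.0679]
ee_rot: [0.706, 0.708, 0.002, -0.0]
ft_force: [0.9, -0.8, -5.5]
grip_width: 0.174
grasp_force: 59.2
```

Emit:
jog_arm(
  plan=[
    [[0,0,0],[0,0,0.0005],0.005],
    [[0,0,0],[0,0,0.001],0.005],
    [[0,0,0],[0,0,0.0015],0.005],
    [[0,0,0],[0,0,0.0015],0.005],
  ],
)

```text
clock: 26.17
position: [0.5231, 0.3533, 0.0662]
ee_rot: [0.706, 0.708, 0.002, -0.0]
ft_force: [0.4, -0.4, -5.7]
grip_width: 0.174
grasp_force: 59.2
```

Emit:
jog_arm(
  plan=[
    [[0,0,0],[0,0,0.001],0.005],
    [[0,0,0],[0,0,0.002],0.005],
    [[0,0,0],[0,0,0.002],0.005],
    [[0,0,0],[0,0,0.002],0.005],
  ],
)

```text
clock: 26.5
position: [0.5231, 0.3533, 0.0642]
ee_rot: [0.706, 0.708, 0.002, -0.0]
ft_force: [-0.9, -0.2, -5.2]
grip_width: 0.176
grasp_force: 59.2
```

Emit:
jog_arm(
  plan=[
    [[0,0,0],[0,0,0.001],0.005],
    [[0,0,0],[0,0,0.001],0.005],
    [[0,0,0],[0,0,0.001],0.005],
  ],
)

```text
clock: 26.75
position: [0.5232, 0.3535, 0.0636]
ee_rot: [0.706, 0.708, 0.002, -0.0]
ft_force: [-1.1, 0.5, -2.4]
grip_width: 0.177
grasp_force: 59.6
```

Emit:
jog_arm(
  plan=[
    [[0,0,0],[0,0,0.0005],0.005],
    [[0,0,0],[0,0,0.0005],0.005],
    [[0,0,0],[0,0,0.0005],0.005],
  ],
)

```text
clock: 27.0
position: [0.5232, 0.3536, 0.0634]
ee_rot: [0.706, 0.708, 0.002, -0.0]
ft_force: [-3.8, -0.6, 5.7]
grip_width: 0.175
grasp_force: 60.6
```

Firm contact with the tray floor; release and withdraw.

Emit:
jog_arm(
  plan=[
    [[0,0,0],[0,0,-0.0003],0.01],
    [[0,0,0],[0,0,-0.0003],0.025],
    [[0,0,0],[0,0,-0.0003],0.045],
    [[0,0,0],[0,0,-0.0003],0.045],
    [[0,0,0],[0,0,-0.0003],0.045],
    [[0,0,0],[0,0,-0.0003],0.045],
    [[0,0,0],[0,0,-0.0003],0.045],
  ],
)

```text
clock: 27.58
position: [0.5232, 0.3533, 0.063]
ee_rot: [0.706, 0.708, 0.002, -0.0]
ft_force: [0.4, 0.1, -0.6]
grip_width: 0.527
grasp_force: 0.0
```

Emit:
jog_arm(
  plan=[
    [[0,0,0],[0,0,-0.01],0.045],
    [[0,0,0],[0,0,-0.03],0.045],
    [[0,0,0],[0,0,-0.06],0.045],
    [[0,0,0],[0,0,-0.1],0.045],
    [[0,0,0],[0,0,-0.14],0.045],
    [[0,0,0],[0,0,-0.15],0.045],
    [[0,0,0],[0,0,-0.15],0.045],
    [[0,0,0],[0,0,-0.15],0.045],
  ],
)

```text
clock: 28.25
position: [0.523, 0.3532, 0.2143]
ee_rot: [0.706, 0.708, 0.003, 0.0]
ft_force: [0.4, 0.1, 0.2]
grip_width: 0.529
grasp_force: 0.0
```

Run:
```python
from h import *
o=get_obs();print(o['position'],o['clock'],o['ft_force'],o['grip_width'])
s=camera("scene")
cv2.imwrite("pics/s7.png",cv2.resize(s["img"][180:400,120:400,::-1],None,fx=2.7,fy=2.7,interpolation=cv2.INTER_CUBIC))
```

```text
[0.52301117 0.35316619 0.21430267] 28.25 [0.39884749 0.13163737 0.15260647] 0.5287440024333908
```

View pics/s7.png

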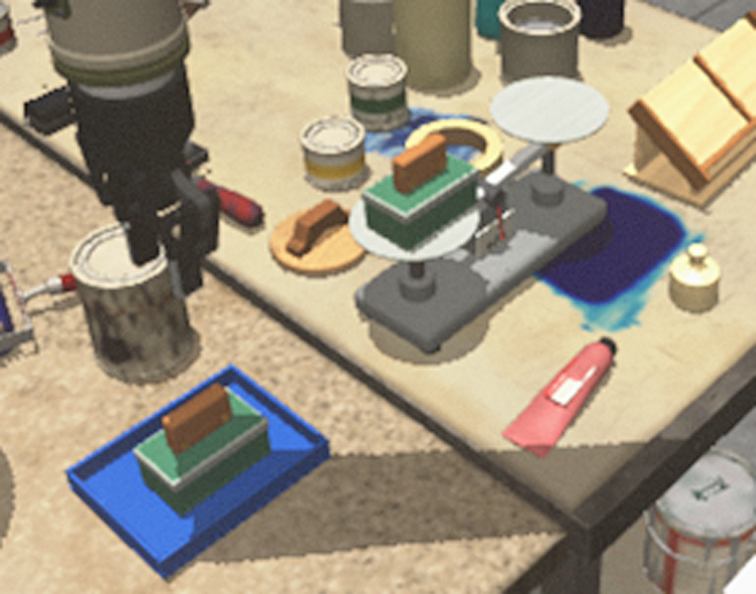

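The heavier tin stands upright on the tray floor (around (200,450)). The lighter one stands on the left pan, and the bystanders are undisturbed.

```bash
python3 -c "
from workcell import *
print(hand_in())"
```

```text
the job is handed in; nothing more can be done
None
```

The job is handed in: the tin from the right of the stand was the heavier (its pan went fully down) and now stands upright in the blue tray; the lighter one stands on the left pan, though the hand-in gave no verdict.

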